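# Bring the scroll scanner's free-running carriage to rest at its index

### The job

Run the scanner carriage along its rail, to the robot's left, still going at 6 cm/s or more when it is 10 cm short of the index clamp (its encoder wakes there), then brake it to rest with its pointer level with the index and leave it standing untouched for a few seconds. Touch it only on its two sprung end bumpers (do not grip it, press on it from above or handle it anywhere else), never let it run into either end stop of the rail, and leave the other things on the desk alone.

Things in the scene. Friction and masses are not known exactly. Their poses are not given: they have to be found in the camera images.
- rail: level aluminium rail 740 mm long, 60 wide, 24 high, fixed on the table. Origin: centre of its underside; y: along the rail to the robot's left (the way to go); x: away from the robot; z up. Steel end stops (20 mm long, 34 high) stand at y = -290 and +290 mm: the carriage strikes them when its origin reaches y = -210 or +210 mm. Carriage drag on the rail: 0.12 N per m/s plus 0.006 N
- carriage: grey carriage on ball bearings on the rail, body 110 mm (x) by 140 (y), 29 to 88 mm above the table; black scan bar 60 mm wide sticks out to x = 305, up to 108 mm high; steel pointer blade mid-length on the robot's side. Origin: table height, middle of the body; axes as the rail's. Moving mass nominally 2.7 kg (real: 0.7 to 1.4 times). Starts at rest near the -y end
- rear_face (a point): centre of the outer face of the rear (-y) bumper, where to push: black block 104 mm wide, 36 high, 44 to 80 mm above the table. Extended, the face is 115 mm from the carriage's origin; it gives way up to 38 mm along the rail on a nearly undamped spring of 30 N/m without preload: a carriage running against something that stands still is thrown back
- front_face (a point): the same on the front (+y) bumper, where to brake: face 115 mm ahead of the carriage's origin when extended, 62 mm above the table, same spring of 30 N/m and 38 mm travel
- index: index clamp: dark steel block 30 x 30 x 30 mm with an upright steel blade to 60 mm height, fixed beside the rail on the robot's side, 90 mm from its centre line. Origin: centre of its underside; axes as the rail's: the carriage is at the mark when its origin has y = 0 in this frame, 50 to 90 mm short of striking the +y stop
- weight_a: wooden paperweight bar 180 x 35 x 26 mm lying on the scroll, right; leave alone
- weight_b: the same, left; leave alone
- ink_bowl: white bowl, 100 mm across, 55 high, left of the rail; leave alone
- ink_bottle: black bottle, 56 mm across, 100 high, right of the rail; leave alone
- brush: writing brush, 235 x 16 mm, lying between robot and rail; leave alone
- seal: stone seal 32 x 32 x 60 mm, standing between robot and rail, left; leave alone
- water_jar: small blue water jar, 72 mm across, 60 high, between robot and rail, right; leave alone
Things that resemble listed ones, but are neither listed nor needed, are in the scene too. Leave any orange look-alike of the index alone.

How it is judged:
By the outcome, as a careful person would: the job done as asked, in the order asked, and still so for the second after the job is handed in, with the robot touching nothing.
It also fails if it takes over 34 s, if anything falls off the work surface, if the arm or the gripper's body presses on something with over 40 N, if the wrist force passes 120 N, or if a joint passes its speed limit or range.

### The arm

A 7-joint arm with a two-finger parallel gripper is mounted at the origin on the work surface. World frame = base frame: x ahead of the robot, y to its left, z up, the work surface at z = 0. Lengths are in m, angles in degrees, forces in N, time in s.
With the tool pointing down it reaches from about 0.35 to 0.775 m from the base axis. Payload 3.1 kg.
Tool frame: the origin (TCP) lies between the finger pads, 19 mm behind the fingertips; this is the grasp point; z points along the fingers, y is the line along which they close (so a half turn about z gives the same grasp; the last joint's range is limited). The gripper opens to 85 mm and grips with 20 to 120 N. Pads are 22 mm wide; open, the fingers measure 114 mm over their backs; the gripper's body (76 mm by 85 mm) begins 54 mm behind the grasp point. The pads swing forward as they close: fully open they stand 13 mm farther back than shut.
Start: joints at [70.262, 17.813, 0.802, 86.603, -0.252, 75.585, -1.558], TCP at [0.164, -0.525, 0.25] pointing down, gripper open.
Joint ranges: [-154.91, 154.91], [-16.99, 109.72], [-72.82, 74.43], [7.12, 147.25], [-82.49, 262.49], [11.32, 116.49], [-174.64, 174.64]. Speed limits (degrees/s): [159.86, 159.86, 180, 180, 180, 180, 180].

### API

Orientations are given as [roll, pitch, yaw] about the fixed x, y, z axes, in that order (R = Rz(yaw) Ry(pitch) Rx(roll)).
In Python, from station import robot, fingers, vision, workorder, recognise gives the robot as it stands. Calls block until the motion is done:
- robot.move_to(position, orientation): joint-space move of the TCP to a pose.
- robot.line_to(position, orientation=None, velocity=0.15, f_stop=None): straight line of the TCP; orientation=None keeps the orientation; velocity is the mean speed in m/s. With f_stop (N) it stops when the force on the tool has changed by that much, and returns True; else False.
- robot.move_j(angles): joint-space move.
- fingers.gripper_to(opening, force=None): opening from 0.0 (shut) to 1.0 (fully open); force is the grip in N (None keeps the last); returns when the fingers have stopped.
- robot.pause(seconds).
- robot.inverse_kinematics(position, orientation): joint angles nearest the present ones, or None.
- vision.grab_frame(name): name is "side" or "top"; returns the picture (384x512x3 uint8, red, green, blue); there is no depth.
- vision.calibration(name): a dict with "mtx" (3x3 intrinsics, pixels), "extrinsics" (4x4, takes a point from world to camera coordinates). Camera axes: x right, y up, looking along -z (the intrinsics and any distortion apply to the point x, -y, -z); pixel columns grow to the right and rows downward; lengths in m; the calibration is good to about 2 mm. A picture is of the moment at which its call begins. calibration takes no time and is no camera call.
A pose or a line that the arm cannot do raises robot.PlanningError and nothing moves.
- workorder.close_job(): hands the job in; it is judged then, once.
Trained networks look in the newest picture that a camera, given by its name, has taken for a name from the list of things; names that differ only in an ending like _2 or _b are one class to them, and where a whole thing is asked for, a point or a joint stands for the part that bears it (a point fixed in the world has none). Each returns a list of dicts, best first, with "p" (0 to 1); they miss things now and then, are a little off and sometimes report something else, mostly with a low value. They report only what shows in the picture. A call takes as long as a camera call. They do not tell look-alikes from the thing itself.
- recognise(label, camera): "rect" ([centre column, centre row, width, height] in pixels, round what is visible of it).
Readings, each from a call of its own:
- robot.current_time_s(): time.
- robot.current_joint_positions(): joint angles.
- robot.current_dq(): joint speeds.
- robot.current_joint_torque(): joint torques, N m.
- robot.current_tool_pos(): TCP position.
- robot.current_eef_rot(): TCP orientation.
- robot.current_contact_force(): force on the tool from outside, world axes, zero at the start.
- robot.current_torque(): the same for the moment, N m.
- robot.current_finger_gap(): opening from 0.0 (shut) to 1.0 (fully open).
- robot.current_gripper_force(): force on a finger pad.
Only numpy, scipy, OpenCV 4.12 (cv2) and the standard library are available. Lean on these libraries where they do the work, as an engineer would, in place of code of your own. Each camera call takes 0.05 s, during which the arm holds its last target. There are 200 camera calls.

## Working session

There is one attempt and no reset: what is moved stays moved. The work goes in short steps, each a Python script; the robot and the scene stay as the last script left them, time stands still between calls to the robot, and variables do not carry over. Pictures are saved under pics/ and viewed, at most 10 in all, crops included, and the job is handed in when it is done.

```bash
mkdir -p pics; ls; python3 - <<'E'
from station import robot, fingers, vision, workorder, recognise
import cv2, numpy as np
for n in ("top","side"):
    im=vision.grab_frame(n); cv2.imwrite(f"pics/{n}0.png",cv2.resize(im[:,:,::-1],(768,576)))
    c=vision.calibration(n); print(n,{k:np.round(v,4).tolist() for k,v in c.items()})
    for l in ("rail","carriage","index","rear_face"):
        print(l,[(np.round(d["rect"],1).tolist(),round(d["p"],2)) for d in recognise(l,n)])
print(robot.current_time_s(),robot.current_tool_pos(),robot.current_eef_rot())
E
```

```text
pics
top {'mtx': [[354.8224, 0.0, 257.4915], [0.0, 354.8224, 189.9644], [0.0, 0.0, 1.0]], 'extrinsics': [[0.0525, -0.9986, 0.0059, -0.0131], [0.9772, 0.0526, 0.2055, -0.4969], [-0.2056, -0.005, 0.9786, -1.261], [0.0, 0.0, 0.0, 1.0]]}
rail [([250.7, 153.2, 192.8, 100.8], 0.91), ([312.7, 187.1, 13.8, 31.9], 0.58), ([156.7, 136.4, 10.0, 45.2], 0.27)]
carriage [([287.8, 154.1, 61.3, 98.5], 0.96)]
index [([159.0, 224.6, 11.6, 12.5], 0.65), ([211.8, 206.6, 6.1, 7.5], 0.61)]
rear_face [([311.8, 186.9, 15.0, 28.8], 0.86), ([316.9, 233.7, 22.7, 20.5], 0.23)]
side {'mtx': [[375.0641, 0.0, 253.4559], [0.0, 375.0641, 190.7552], [0.0, 0.0, 1.0]], 'extrinsics': [[-0.8026, -0.5964, -0.0114, 0.4138], [0.3989, -0.5509, 0.733, -0.2749], [-0.4434, 0.5838, 0.6801, -0.9339], [0.0, 0.0, 0.0, 1.0]]}
rail [([227.6, 222.9, 170.5, 178.6], 0.92), ([252.5, 198.5, 33.3, 30.4], 0.51)]
carriage [([250.3, 173.6, 109.7, 83.4], 0.73)]
index [([270.4, 290.3, 19.9, 16.2], 0.64), ([238.1, 263.5, 19.2, 23.7], 0.59), ([212.6, 331.8, 21.9, 18.3], 0.55), ([266.5, 251.2, 14.3, 17.9], 0.53), ([287.8, 163.9, 31.3, 25.8], 0.23)]
rear_face [([287.2, 162.8, 32.1, 26.8], 0.77)]
0.5 [ 0.16399131 -0.52496061  0.24995223] [-1.79994025e+02  1.71901101e-03  1.73486474e+01]
```

View pics/top0.png

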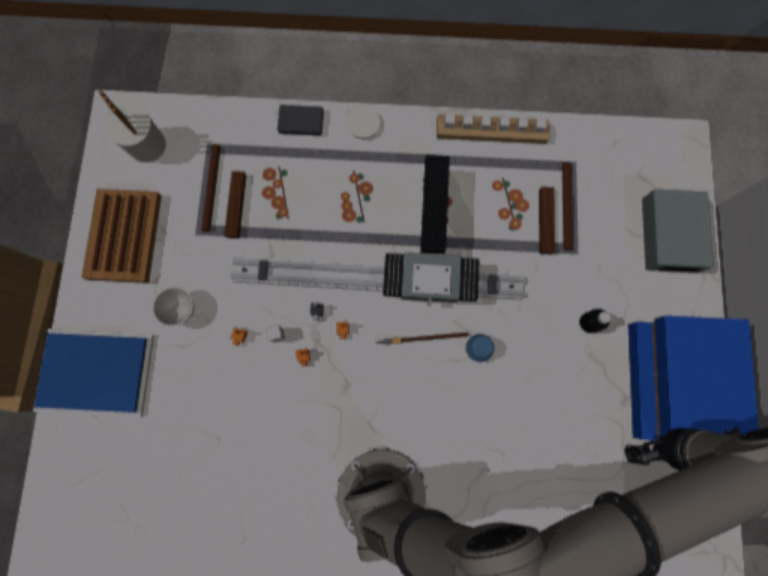

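View pics/side0.png

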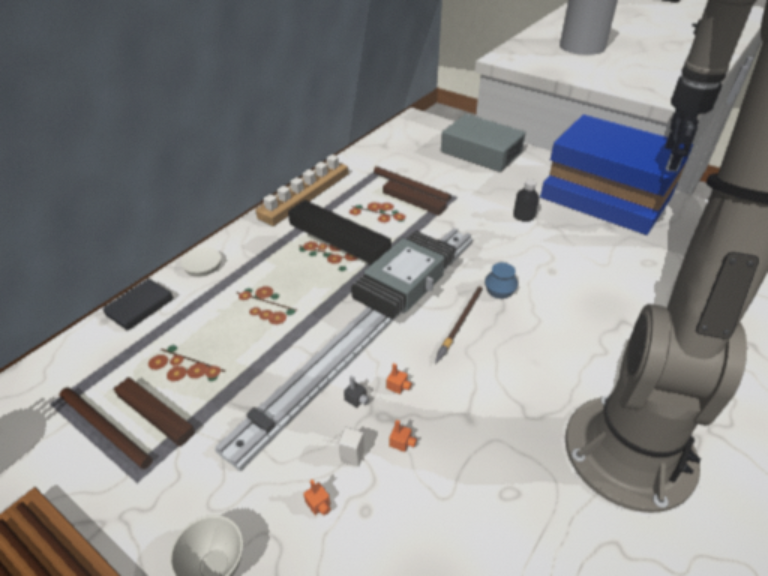

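The top picture shows the rail from (232,270) to (527,288) and the carriage at (431,277), in 768-wide pixels. The dark index clamp is at (317,310), with orange look-alikes at (238,335), (343,329) and (303,356). Next I'll take zoomed crops for precise points.

```bash
cat > h.py <<'E'
import cv2, numpy as np
from scipy.optimize import least_squares
from station import robot, fingers, vision, workorder, recognise
CAL={n:vision.calibration(n) for n in("top","side")}
def proj(n,P):
    E=CAL[n]["extrinsics"];K=CAL[n]["mtx"];p=E[:3,:3]@np.asarray(P,float)+E[:3,3]
    q=K@np.array([p[0],-p[1],-p[2]]);return q[:2]/q[2]
def plane(n,uv,z):
    return least_squares(lambda a:proj(n,[a[0],a[1],z])-uv,[.5,0]).x
def tri(uvt,uvs):
    s=least_squares(lambda P:np.r_[proj("top",P)-uvt,proj("side",P)-uvs],[.5,0,.05]);return s.x,np.abs(s.fun).max()
E
python3 - <<'E'
from h import *
t=cv2.imread("pics/top0.png");s=cv2.imread("pics/side0.png")
# native-resolution regions, enlarged from the saved 1.5x pictures
c=t[240:345,225:535];cv2.imwrite("pics/topc.png",cv2.resize(c,None,fx=2.5,fy=2.5,interpolation=cv2.INTER_CUBIC))
c=s[225:475,215:475];cv2.imwrite("pics/sidec.png",cv2.resize(c,None,fx=2.4,fy=2.4,interpolation=cv2.INTER_CUBIC))
N=lambda u,v:np.array([u,v])/1.5
print("index tri",tri(N(317,310),N(357,392)),plane("top",N(317,312),.03))
print("rail ends",plane("top",N(232,270),.024),plane("top",N(527,288),.024))
print("stops",plane("top",N(263,270),.034),plane("top",N(493,284),.034))
print("carr",plane("top",N(431,277),.088))
E
```

```text
index tri (array([0.43056684, 0.18310732, 0.02060799]), np.float64(0.09616753215394169)) [0.42375722 0.18127551]
rail ends [0.52030816 0.40515064] [ 0.51389539 -0.34120588]
stops [0.52226244 0.32450733] [ 0.51736948 -0.2534168 ]
carr [ 0.51453239 -0.09333776]
```

View pics/topc.png

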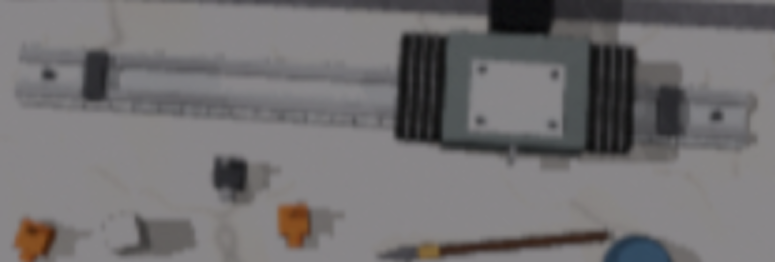

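View pics/sidec.png

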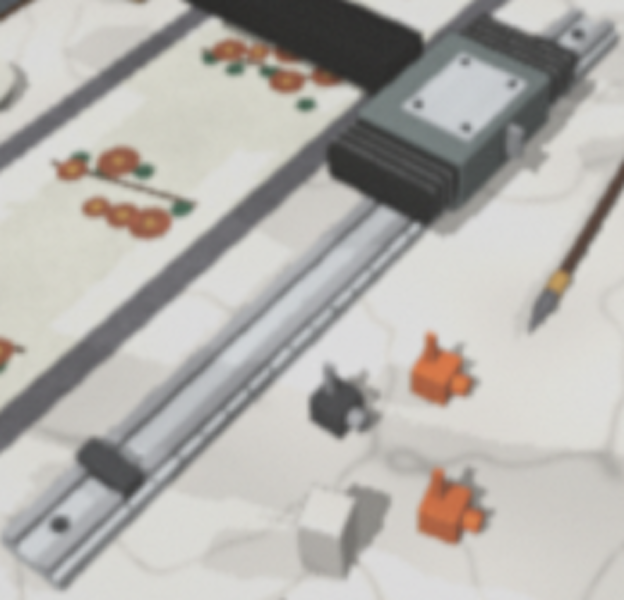

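```bash
python3 - <<'E'
from h import *
T=lambda u,v:np.array([225+u/2.5,240+v/2.5])/1.5-0.17
S=lambda u,v:np.array([215+u/2.4,225+v/2.4])/1.5-0.17
obs=[("top",T(17,77),lambda r,c,i:(0,.37,.024)),("top",T(752,119),lambda r,c,i:(0,-.37,.024)),
("top",T(97,74),lambda r,c,i:(0,.29,.034)),("top",T(670,110),lambda r,c,i:(0,-.29,.034)),
("side",S(32,563),lambda r,c,i:(0,.37,.024)),("side",S(110,462),lambda r,c,i:(0,.29,.034)),
("top",T(517.5,97),lambda r,c,i:(0,c,.089)),("side",S(466,94),lambda r,c,i:(0,c,.089)),
("top",T(230,175),lambda r,c,i:(-.09,i,.025)),("side",S(337,398),lambda r,c,i:(-.09,i,.025)),("side",S(327,368),lambda r,c,i:(-.09,i,.06))]
def W(p,q):
    cs,sn=np.cos(p[2]),np.sin(p[2]);return [p[0]+cs*q[0]-sn*q[1],p[1]+sn*q[0]+cs*q[1],q[2]]
f=lambda p:np.concatenate([proj(n,W(p,g(p,p[3],p[4])))-uv for n,uv,g in obs])
s=least_squares(f,[.52,.03,0,-.15,.14],loss="soft_l1");print(s.x,np.degrees(s.x[2]));print(f(s.x).reshape(-1,2).round(2).tolist())
w=lambda y,x=0:np.round(W(s.x,(x,y,0))[:2],4)
print("rear",w(s.x[3]-.115),"carr",w(s.x[3]),"index",w(s.x[4],-.09),"front at mark",w(s.x[4]+.115))
# single-view positions of the plate centre and index block
print("tri plate",tri(T(517.5,97),S(466,94)))
yr=np.degrees(s.x[2])
for yw in (90,-90,0,180):
    print(yw,[None if q is None else np.round(q).tolist() for q in [robot.inverse_kinematics([*w(y),z],[180,0,yw+yr]) for y,z in((-.3,.07),(.3,.07),(0,.13))]])
E
```

```text
[ 0.51877962  0.03643624 -0.01079351 -0.13196028  0.14771466] -0.6184226085072685
[[0.04, -1.01], [-1.06, 0.1], [-0.88, 0.5], [0.2, 0.62], [-0.74, -3.32], [0.87, -0.05], [0.16, -1.82], [-1.49, -1.15], [-0.55, -0.09], [0.82, 0.5], [3.06, 0.68]]
rear [ 0.5161 -0.2105] carr [ 0.5174 -0.0955] index [0.4304 0.1851] front at mark [0.5216 0.2991]
tri plate (array([ 0.51121364, -0.09516798,  0.08758937]), np.float64(0.08201066478110874))
90 [[42.0, 32.0, -24.0, 95.0, 15.0, 56.0, 13.0], [-7.0, 42.0, -44.0, 87.0, 31.0, 64.0, -58.0], [26.0, 26.0, -43.0, 100.0, 20.0, 62.0, -24.0]]
-90 [[22.0, 30.0, 5.0, 95.0, -3.0, 55.0, -153.0], [2.0, 50.0, -62.0, 86.0, 46.0, 71.0, 113.0], [38.0, 34.0, -62.0, 100.0, 32.0, 66.0, 146.0]]
0 [[33.0, 31.0, -11.0, 95.0, 7.0, 55.0, -71.0], [-5.0, 44.0, -48.0, 87.0, 34.0, 65.0, -150.0], [24.0, 25.0, -40.0, 100.0, 18.0, 61.0, -112.0]]
180 [[48.0, 34.0, -33.0, 94.0, 21.0, 58.0, 98.0], [-5.0, 43.0, -47.0, 87.0, 34.0, 65.0, 31.0], [31.0, 28.0, -49.0, 100.0, 24.0, 63.0, 63.0]]
```

```bash
cat >> h.py <<'E'
RX,RY,RT=0.5188,0.0364,-0.0108
YAW=90+np.degrees(RT); ORI=[180,0,YAW]
def rw(s,z): return [RX-np.sin(RT)*s, RY+np.cos(RT)*s, z]
S0=-0.132; IDX=0.1477
def bar(im):
    "rail coordinate of the black scan bar seen from above (uncalibrated offset)"
    g=im.astype(float).max(2); m=np.zeros(g.shape,np.uint8); m[108:166,150:340]=(g[108:166,150:340]<48)
    m=cv2.morphologyEx(m,cv2.MORPH_OPEN,np.ones((7,7),np.uint8))
    n,lab,st,_=cv2.connectedComponentsWithStats(m)
    ok=[i for i in range(1,n) if 10<=st[i,2]<=26 and st[i,3]>30]
    if not ok: return None
    i=max(ok,key=lambda i:st[i,4]); x0,w=st[i,0],st[i,2]
    out=[]
    for r in range(118,156):              # sub-pixel edges, row by row
        wt=np.clip((75-g[r,x0-5:x0+w+5])/50,0,1)
        c=(wt*np.arange(x0-5,x0+w+5)).sum()/max(wt.sum(),1e-6)
        p=plane("top",(c,r),.108) if r%4==0 else None
        if p is not None: out.append(np.cos(RT)*(p[1]-RY)-np.sin(RT)*(p[0]-RX))
    return float(np.median(out))
E
python3 - <<'E'
from h import *
im=vision.grab_frame("top");print("bar",bar(im))
t=robot.current_time_s
a=t();fingers.gripper_to(0.0);print("grip",t()-a,t())
a=t();robot.move_to(rw(-.285,.16),ORI);print("move",t()-a,robot.current_tool_pos())
a=t();robot.line_to(rw(-.285,.07),velocity=.3);print("down",t()-a,robot.current_tool_pos())
for d,v in((.003,.06),(.006,.06)):
    a=t();robot.line_to(rw(-.285+d,.07),velocity=v);print("chunk",t()-a,robot.current_tool_pos())
b=[bar(vision.grab_frame("top")) for _ in range(2)];print(b,robot.current_contact_force(),t())
cv2.imwrite("pics/top1.png",cv2.resize(vision.grab_frame("top")[:,:,::-1],(768,576)))
E
```

```text
bar -0.12891464898126248
grip 0.7666999999999999 1.3167
move 1.6749999999999998 [ 0.51468845 -0.25124818  0.16015889]
down 0.4500000000000002 [ 0.51512578 -0.24982011  0.07004208]
chunk 0.25 [ 0.51758361 -0.24584576  0.07242447]
chunk 0.25 [ 0.51612659 -0.24226501  0.07057984]
[-0.1287450973217079, -0.1287401579186188] [-0.16649733  0.26421515 -0.21816866] 4.0417
```

View pics/top1.png

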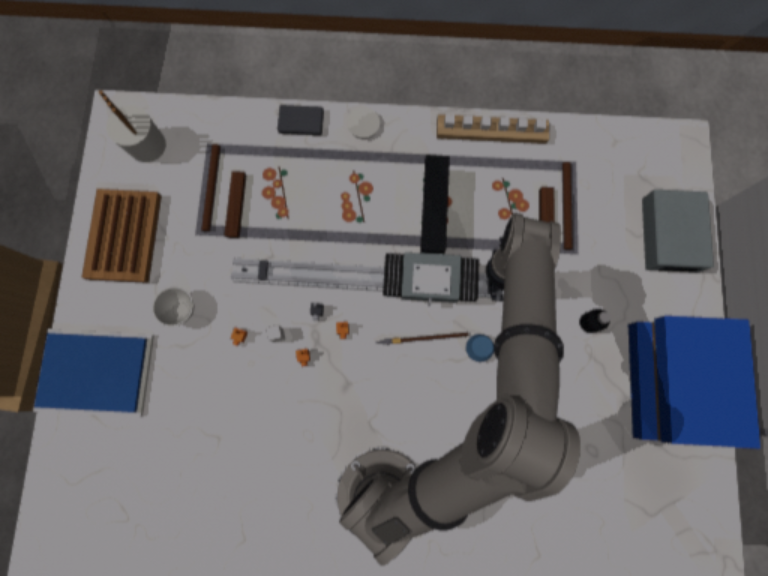

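The arm stands behind the rear bumper, at about (495,275), with the carriage untouched at (432,277) and the scan bar at (436,203) fully visible. I'll push with short, even steps, which the soft spring averages out, and take a picture after each one.

```bash
cat >> h.py <<'E'
import json,os
def arm_s():
    p=robot.current_tool_pos(); return float(np.cos(RT)*(p[1]-RY)-np.sin(RT)*(p[0]-RX))
def log(**k):
    k["t"]=float(k.get("t",robot.current_time_s())); print({a:(round(b,4) if isinstance(b,float) else b) for a,b in k.items()})
    open("log.jsonl","a").write(json.dumps(k)+"\n")
def look():
    t=robot.current_time_s(); a=arm_s(); log(t=t,arm=a,bar=bar(vision.grab_frame("top")))
def step(s,z,v):
    t=robot.current_time_s(); robot.line_to(rw(s,z),velocity=v); log(t0=t,cmd=s,z=z,v=v)
E
python3 - <<'E'
from h import *
T=lambda u,v:np.array([225+u/2.5,240+v/2.5])/1.5-0.17
S=lambda u,v:np.array([215+u/2.4,225+v/2.4])/1.5-0.17
for nm,a,b in(("pointer",T(512,155),S(515,140)),("index block",T(230,175),S(338,402))):
    P,e=tri(a,b);print(nm,P.round(4),"s",round(np.cos(RT)*(P[1]-RY)-np.sin(RT)*(P[0]-RX),4),round(e,2))
step(-.268,.078,.15); look()
for s in(-.254,-.240,-.226): step(s,.078,.11); look()
E
```

```text
pointer [ 0.4589 -0.0938  0.0633] s -0.1308 0.13
index block [0.4322 0.1844 0.0197] s 0.147 0.34
{'t0': 4.0917, 'cmd': -0.268, 'z': 0.078, 'v': 0.15, 't': 4.3417}
{'t': 4.3417, 'arm': -0.2667, 'bar': -0.1287}
{'t0': 4.3917, 'cmd': -0.254, 'z': 0.078, 'v': 0.11, 't': 4.6667}
{'t': 4.6667, 'arm': -0.253, 'bar': -0.1276}
{'t0': 4.7167, 'cmd': -0.24, 'z': 0.078, 'v': 0.11, 't': 4.9917}
{'t': 4.9917, 'arm': -0.2393, 'bar': -0.1195}
{'t0': 5.0417, 'cmd': -0.226, 'z': 0.078, 'v': 0.11, 't': 5.3167}
{'t': 5.3167, 'arm': -0.2253, 'bar': -0.1029}
```

```bash
python3 - <<'E'
from h import *
step(-.212,.078,.11); look()
E
cat > fit.py <<'E'
import json,numpy as np
from scipy.optimize import least_squares
L=[json.loads(l) for l in open("log.jsonl")]
mj=lambda x:np.clip(x,0,1)**3*(10-15*np.clip(x,0,1)+6*np.clip(x,0,1)**2)
def sim(p,tend,dt=.002):
    m,h,v=p[0],p[1],0.;y=-.1287;st=[l for l in L if "t0" in l];t=4.3;out=[]
    while t<=tend:
        a=-.279
        for k in st:
            if t>=k["t0"]: a+=(k["cmd"]+.0007-a)*mj((t-k["t0"]-.03)/(max(.1,.014/k["v"])))
        c=max(0,a+h-(y-.0021-.115)); F=30*c-(.12*v+.006 if v>0 else 0)
        v+=F/m*dt; v=max(v,0); y+=v*dt; t+=dt; out.append((t,y,v,c))
    return np.array(out)
ob=np.array([(l["t"],l["bar"]) for l in L if "bar" in l and l["t"]>4.3])
if __name__=="__main__":
    f=lambda p:(np.interp(ob[:,0],*sim(p,ob[-1,0]+.01)[:,:2].T)-ob[:,1])*1e3
    r=least_squares(f,[2.7,.011],x_scale=[1,.01],diff_step=.01);print(r.x,r.fun.round(2),sim(r.x,ob[-1,0])[-1])
E
python3 fit.py
```

```text
{'t0': 5.3667, 'cmd': -0.212, 'z': 0.078, 'v': 0.11, 't': 5.6417}
{'t': 5.6417, 'arm': -0.2112, 'bar': -0.0811}
[9.48848542 0.02686229] [ 0.06  0.65  0.23 -0.77  0.39] [ 5.642      -0.0806639   0.0799747   0.01348614]
```

```bash
python3 - <<'E'
from fit import *
for h in(.009,.011,.013,.015,.017,.02):
    b=min(((np.abs(e:=(np.interp(ob[:,0],*sim([m,h],ob[-1,0]+.01)[:,:2].T)-ob[:,1])*1e3).max(),m,e.round(2).tolist()) for m in np.arange(1.8,5,.15)),key=lambda q:q[0])
    s=sim([b[1],h],ob[-1,0]+.05);print(h,b,s[-1].round(4))
E
```

```text
0.009 (np.float64(4.516329057625168), np.float64(2.0999999999999996), [0.04, -0.97, -4.52, -1.56, 4.2]) [ 5.692  -0.0726  0.0846  0.    ]
0.011 (np.float64(3.415203552641244), np.float64(2.6999999999999993), [0.04, -0.74, -3.42, -1.63, 3.15]) [ 5.692  -0.0737  0.084   0.    ]
0.013 (np.float64(2.7810872629501353), np.float64(3.4499999999999993), [0.04, -0.59, -2.78, -1.95, 2.17]) [ 5.692  -0.0746  0.0845  0.    ]
0.015 (np.float64(2.263571617371951), np.float64(4.199999999999998), [0.04, -0.46, -2.26, -1.92, 1.69]) [ 5.692  -0.0751  0.0847  0.    ]
0.017 (np.float64(1.824571376344883), np.float64(4.949999999999998), [0.04, -0.36, -1.82, -1.73, 1.52]) [ 5.692  -0.0753  0.0848  0.    ]
0.02 (np.float64(7.382843151369666), np.float64(4.949999999999998), [0.04, 0.0, 0.35, 2.75, 7.38]) [ 5.692  -0.0693  0.0864  0.    ]
```

```bash
python3 - <<'E'
from h import *
look()
a=robot.inverse_kinematics(rw(-.21,.122),ORI);b=robot.inverse_kinematics(rw(.24,.122),ORI);print(np.round(np.array(b)-a,1))
E
```

```text
{'t': 5.6917, 'arm': -0.212, 'bar': -0.0776}
[-43.3   6.3  -6.8  -7.6   5.9   3.9 -50.2]
```

```bash
python3 - <<'E'
from h import *
step(-.170,.078,.105)
step(-.170,.122,.44)
step(.23,.122,.6)
look()
E
```

```text
{'t0': 5.7417, 'cmd': -0.17, 'z': 0.078, 'v': 0.105, 't': 6.2917}
{'t0': 6.2917, 'cmd': -0.17, 'z': 0.122, 'v': 0.44, 't': 6.5417}
{'t0': 6.5417, 'cmd': 0.23, 'z': 0.122, 'v': 0.6, 't': 7.4917}
{'t': 7.4917, 'arm': 0.2282, 'bar': 0.0539}
```

```bash
python3 - <<'E'
from h import *
step(.23,.078,.44)
look()
E
```

```text
{'t0': 7.5417, 'cmd': 0.23, 'z': 0.078, 'v': 0.44, 't': 7.7917}
{'t': 7.7917, 'arm': 0.2251, 'bar': 0.0739}
```

```bash
cat > fit2.py <<'E'
import json,numpy as np
from scipy.optimize import least_squares
L=[json.loads(l) for l in open("log.jsonl")]
ob=np.array([(l["t"],l["bar"]) for l in L if "bar" in l and l["t"]>4.3]); st=[l for l in L if "t0" in l]
P={"mj":lambda x:x**3*(10-15*x+6*x*x),"lin":lambda x:x,"cos":lambda x:(1-np.cos(np.pi*x))/2}
def armtraj(t,prof,lag,tau):
    a=-.279*np.ones_like(t);c=-.279
    for k in st:
        if abs(k["cmd"]-c)<1e-6 or k["z"]>.1: continue
        D=max(.1,abs(k["cmd"]-c)/k["v"]); x=np.clip((t-k["t0"]-lag)/D,0,1)
        a=a+(k["cmd"]-c)*P[prof](x); c=k["cmd"]
        if c>0: break
    y=a.copy();f=(t[1]-t[0])/max(tau,1e-3)
    for i in range(1,len(t)): y[i]=y[i-1]+min(f,1)*(a[i]-y[i-1])
    return y
def sim(p,prof,lag=0.,tau=.03,te=7.85,dt=.005):
    m,h=p[:2]; t=np.arange(4.3,te,dt); a=armtraj(t,prof,lag,tau); y=-.1287;v=0.;Y=[];V=[];C=[]
    for i in range(len(t)):
        c=max(0,a[i]+h-(y-.0021-.115)) if t[i]<6.6 else 0
        v=max(0,v+(30*c-(.12*v+.006)*(v>0))/m*dt); y+=v*dt; Y.append(y);V.append(v);C.append(c)
    return t,np.array(Y),np.array(V),np.array(C)
if __name__=="__main__":
    for prof in P:
        for lag in (0,.05):
            f=lambda p:(np.interp(ob[:,0],*sim(p,prof,lag)[:2])-ob[:,1])*1e3
            best=min((least_squares(f,[m,h],x_scale=[1,.01],diff_step=.02,bounds=([1.5,.005],[6,.03])) for m in(2.2,3.5) for h in (.011,.016)),key=lambda r:r.cost)
            s=sim(best.x,prof,lag);print(prof,lag,best.x.round(4),best.fun.round(2),"v",s[2][-1].round(4),"vgate",np.interp(.049,s[1],s[2]).round(4))
E
python3 fit2.py; python3 -c "
from h import *
print(arm_s(),robot.current_tool_pos(),robot.current_time_s())"
```

```text
mj 0 [1.5611 0.0056] [ 0.04 -1.15 -5.86 -3.41  1.64  2.22  0.55 -0.63] v 0.0609 vgate 0.0647
mj 0.05 [2.1593 0.0111] [ 0.04 -0.99 -4.65 -2.51  2.83  3.51  9.54 10.35] v 0.0679 vgate 0.0716
lin 0 [1.6104 0.0059] [ 0.04 -1.15 -5.92 -3.46  1.57  2.14  0.56 -0.52] v 0.0612 vgate 0.0649
lin 0.05 [2.1695 0.0107] [ 0.04 -1.06 -5.15 -3.4   1.84  2.5   7.95  8.67] v 0.0676 vgate 0.0712
cos 0 [2.1103 0.0101] [ 0.04 -0.97 -3.81 -0.06  5.53  6.23 12.74 13.58] v 0.0679 vgate 0.072
cos 0.05 [2.1658 0.011 ] [ 0.04 -1.01 -4.8  -2.79  2.52  3.2   9.16  9.96] v 0.0679 vgate 0.0715
0.2270558164585247 [0.52161999 0.2634386  0.07758848] 7.8417
```

```bash
python3 - <<'E'
from h import *
t=robot.current_time_s();im=vision.grab_frame("top");cv2.imwrite("pics/n2.png",im[:,:,::-1])
log(t=t,arm=arm_s(),bar=bar(im))
c=im[90:250,120:360,::-1];cv2.imwrite("pics/top2.png",cv2.resize(c,None,fx=3.3,fy=3.3,interpolation=cv2.INTER_CUBIC))
E
```

```text
{'t': 7.8417, 'arm': 0.2285, 'bar': 0.0771}
```

View pics/top2.png

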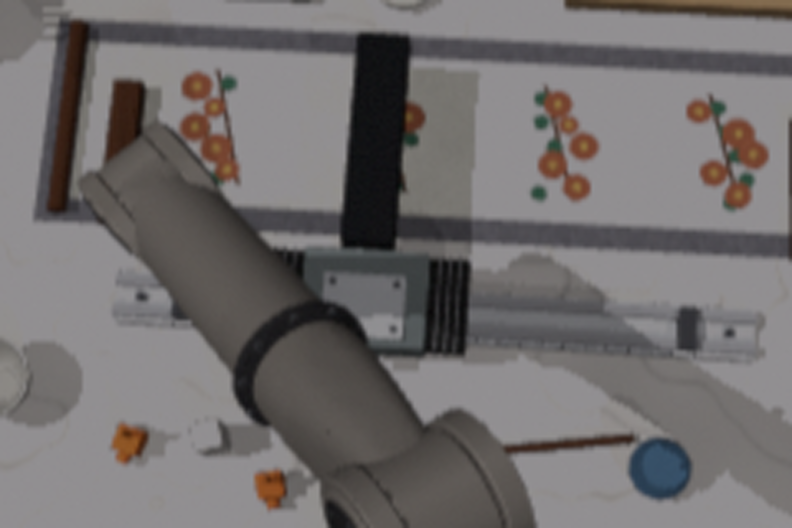

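The bar is clear at crop (382,140) with the arm in front of the carriage. The carriage still runs at about 6.6 cm/s with the 10 cm gate behind it, so I'll start the receding brake.

```bash
python3 - <<'E'
from h import *
step(.2328,.078,.15); look()
step(.2425,.078,.15); look()
E
```

```text
{'t0': 7.8917, 'cmd': 0.2328, 'z': 0.078, 'v': 0.15, 't': 8.1417}
{'t': 8.1417, 'arm': 0.2337, 'bar': 0.0968}
{'t0': 8.1917, 'cmd': 0.2425, 'z': 0.078, 'v': 0.15, 't': 8.4417}
{'t': 8.4417, 'arm': 0.244, 'bar': 0.1164}
```

```bash
cat > plan.py <<'E'
import numpy as np,sys
from scipy.optimize import least_squares
mj=lambda x:(lambda x:x**3*(10-15*x+6*x*x))(np.clip(x,0,1))
def run(m,h,s,v,a0,steps,per=.3,dt=.004,tail=0,D=.12):
    out=[];a=a0
    for A in list(steps)+[None]*tail:
        for i in range(int(per/dt)):
            x=a if A is None else a+(A-a)*mj(i*dt/D)
            c=max(0,s+.115-(x-h)); 
            fr=(.12*v+.006*np.tanh(v/.0005))
            v+=(-30*c-fr)/m*dt; s+=v*dt
        if A is not None:a=A
        out.append((s,v,c))
    return np.array(out)
def plan(m,h,s,v,a0,n=4,tgt=.147,per=.3):
    f=lambda A:(lambda o:np.r_[(o[-1,0]-tgt)*300,o[-1,1]*1000,o[-1,2]*300,np.diff(np.diff(np.r_[a0,A]))*30])(run(m,h,s,v,a0,A,per))
    return least_squares(f,a0+.009*np.arange(1,n+1)).x
if __name__=="__main__":
    s,v,a0=map(float,sys.argv[1:4]);n=int(sys.argv[4])
    for m,h in((2.0,.011),(2.7,.012),(3.3,.0135),(3.7,.0145)):
        A=plan(m,h,s,v,a0,n);print(m,h,A.round(4),"\n",run(m,h,s,v,a0,A).round(4).tolist())
E
python3 plan.py .1176 .065 .244 4; python3 plan.py .1176 .065 .244 3
```

```text
2.0 0.011 [0.2525 0.2618 0.2719 0.282 ] 
 [[0.136, 0.0509, 0.0094], [0.1458, 0.0141, 0.01], [0.147, 0.0004, 0.0011], [0.147, -0.0, 0.0]]
2.7 0.012 [0.251  0.2604 0.2716 0.2828] 
 [[0.1357, 0.0491, 0.0115], [0.1453, 0.0155, 0.0119], [0.147, 0.0009, 0.0024], [0.147, -0.0, 0.0]]
3.3 0.0135 [0.2507 0.2602 0.2717 0.2832] 
 [[0.1353, 0.0478, 0.0129], [0.1449, 0.0168, 0.0132], [0.147, 0.0013, 0.0038], [0.147, -0.0, 0.0]]
3.7 0.0145 [0.2506 0.2601 0.2718 0.2836] 
 [[0.1351, 0.0471, 0.0138], [0.1447, 0.0174, 0.014], [0.147, 0.0016, 0.0047], [0.147, -0.0, 0.0]]
2.0 0.011 [0.2534 0.261  0.2726] 
 [[0.1362, 0.053, 0.0086], [0.1463, 0.0122, 0.0112], [0.1469, 0.0, 0.0003]]
2.7 0.012 [0.2526 0.2583 0.2732] 
 [[0.136, 0.0525, 0.0102], [0.146, 0.012, 0.0147], [0.1467, 0.0, 0.0005]]
3.3 0.0135 [0.2529 0.2566 0.2742] 
 [[0.1358, 0.052, 0.0112], [0.1458, 0.012, 0.0176], [0.1464, 0.0, 0.0007]]
3.7 0.0145 [0.2531 0.2555 0.2749] 
 [[0.1356, 0.0516, 0.0118], [0.1455, 0.0119, 0.0194], [0.1462, 0.0, 0.0008]]
```

```bash
python3 - <<'E'
from h import *
step(.250,.078,.08); look()
E
```

```text
{'t0': 8.4917, 'cmd': 0.25, 'z': 0.078, 'v': 0.08, 't': 8.7417}
{'t': 8.7417, 'arm': 0.2511, 'bar': 0.1327}
```

```bash
cat > p2.py <<'E'
from plan import *
# brake phase only: from 8.1417 (s=.0947) v=.0656, arm .2337 -> .244 -> .2511
for m in(2.0,2.7,3.3,3.7):
    def res(h):
        o=run(m,h,.0947,.0656,.2337,[None and 0 or .2337],per=.05)
        s,v=o[-1][:2]; o=run(m,h,s,v,.2337,[.244],per=.252); s1=o[-1][0]
        o=run(m,h,s1,o[-1][1],.244,[.244],per=.048); o=run(m,h,o[-1][0],o[-1][1],.244,[.2511],per=.252)
        return s1,o[-1]
    h=min(np.arange(.008,.028,.0005),key=lambda h:abs(res(h)[1][0]-.1306)); s1,e=res(h)
    s,v,c=run(m,h,e[0],e[1],.2511,[.2511],per=.052)[-1]
    print(m,round(h,4),"s(8.44)",s1.round(4),e.round(4),"now",round(s,4),round(v,4),round(c,4))
    for n in(2,3):
        A=plan(m,h,s,v,.2511,n);print("  ",A.round(4),run(m,h,s,v,.2511,A).round(4).tolist())
E
python3 p2.py
```

```text
2.0 0.015 s(8.44) 0.1141 [0.1307 0.0424 0.0094] now 0.1327 0.0339 0.0114
   [0.266  0.2681] [[0.1395, 0.0172, 0.0034], [0.1421, 0.0001, 0.004]]
   [0.2692 0.2703 0.275 ] [[0.14, 0.0227, 0.0008], [0.1452, 0.0088, 0.0048], [0.1461, 0.0, 0.0011]]
2.7 0.0165 s(8.44) 0.1141 [0.1307 0.043  0.011 ] now 0.1328 0.0358 0.013
   [0.2647 0.2695] [[0.1397, 0.014, 0.0064], [0.1416, 0.0002, 0.0036]]
   [0.2691 0.2708 0.2771] [[0.1409, 0.0238, 0.0032], [0.1457, 0.0069, 0.0064], [0.1463, 0.0, 0.0007]]
3.3 0.018 s(8.44) 0.1142 [0.1306 0.0427 0.0123] now 0.1326 0.0362 0.0144
   [0.2637 0.2707] [[0.1395, 0.0124, 0.0088], [0.141, 0.0002, 0.0033]]
   [0.2696 0.2709 0.2784] [[0.141, 0.0239, 0.0043], [0.1457, 0.0065, 0.0078], [0.1462, 0.0, 0.0008]]
3.7 0.0185 s(8.44) 0.1142 [0.1307 0.0437 0.0129] now 0.1328 0.0376 0.015
   [0.2623 0.2717] [[0.1399, 0.0116, 0.011], [0.1411, 0.0002, 0.0029]]
   [0.2689 0.271  0.2791] [[0.1414, 0.0233, 0.0059], [0.1459, 0.0059, 0.0083], [0.1463, 0.0, 0.0007]]
```

```bash
python3 - <<'E'
from h import *
step(.2682,.078,.15); look()
E
```

```text
{'t0': 8.7917, 'cmd': 0.2682, 'z': 0.078, 'v': 0.15, 't': 9.0667}
{'t': 9.0667, 'arm': 0.2693, 'bar': 0.1426}
```

```bash
cat > p3.py <<'E'
from plan import *
for m,h0 in((2.0,.015),(2.7,.0165),(3.3,.018),(3.7,.0185)):
  for dh in(0,-.001):
    h=h0+dh
    s,v,c=run(m,h,.1327,.0365,.2511,[.2693],per=.275)[-1]; e=s
    s,v,c=run(m,h,.1405,v,.2693,[.2693],per=.052)[-1]
    A=plan(m,h,s,v,.2693,2,per=.25);print(m,h,"pred .1405:",round(e,4),"now",round(s,4),round(v,4),round(c,4),A.round(4),run(m,h,s,v,.2693,A,per=.25).round(4).tolist())
E
python3 p3.py
```

```text
2.0 0.015 pred .1405: 0.1401 now 0.1418 0.0238 0.0024 [0.2702 0.2758] [[0.1458, 0.0074, 0.0056], [0.1463, 0.0, 0.0005]]
2.0 0.013999999999999999 pred .1405: 0.1404 now 0.1419 0.0258 0.0015 [0.2687 0.2755] [[0.1464, 0.0077, 0.0066], [0.1468, 0.0, 0.0003]]
2.7 0.0165 pred .1405: 0.1404 now 0.1418 0.0235 0.0039 [0.2699 0.277 ] [[0.1457, 0.0068, 0.0073], [0.1461, 0.0, 0.0006]]
2.7 0.0155 pred .1405: 0.1406 now 0.1419 0.0257 0.003 [0.2682 0.2767] [[0.1462, 0.0072, 0.0085], [0.1466, 0.0, 0.0004]]
3.3 0.018 pred .1405: 0.1404 now 0.1417 0.0222 0.0053 [0.2702 0.278 ] [[0.1453, 0.0061, 0.0081], [0.1457, 0.0, 0.0007]]
3.3 0.016999999999999998 pred .1405: 0.1406 now 0.1418 0.0245 0.0044 [0.2683 0.2777] [[0.1459, 0.0067, 0.0095], [0.1463, 0.0, 0.0005]]
3.7 0.0185 pred .1405: 0.1405 now 0.1417 0.0223 0.0058 [0.2696 0.2785] [[0.1453, 0.006, 0.0092], [0.1457, 0.0, 0.0007]]
3.7 0.017499999999999998 pred .1405: 0.1407 now 0.1418 0.0246 0.0049 [0.2676 0.2782] [[0.1459, 0.0066, 0.0108], [0.1463, 0.0, 0.0006]]
```

```bash
python3 - <<'E'
from h import *
for _ in range(4): look()
E
```

```text
{'t': 9.1167, 'arm': 0.2682, 'bar': 0.144}
{'t': 9.1667, 'arm': 0.2676, 'bar': 0.1452}
{'t': 9.2167, 'arm': 0.2673, 'bar': 0.1462}
{'t': 9.2667, 'arm': 0.2672, 'bar': 0.1471}
```

```bash
python3 - <<'E'
from h import *
look()
E
```

```text
{'t': 9.3167, 'arm': 0.2673, 'bar': 0.1477}
```

```bash
python3 - <<'E'
from h import *
step(.305,.078,.32)
for _ in range(3): look()
E
```

```text
{'t0': 9.3667, 'cmd': 0.305, 'z': 0.078, 'v': 0.32, 't': 9.6333}
{'t': 9.6333, 'arm': 0.3078, 'bar': 0.1487}
{'t': 9.6833, 'arm': 0.3057, 'bar': 0.1488}
{'t': 9.7333, 'arm': 0.3044, 'bar': 0.149}
```

```bash
python3 - <<'E'
from h import *
step(.305,.2,.2); look()
robot.move_to([.25,.5,.32],ORI)
look(); robot.pause(.5); look()
for n in("top","side"):
    im=vision.grab_frame(n); cv2.imwrite(f"pics/n_{n}3.png",im[:,:,::-1])
t=cv2.imread("pics/n_top3.png")[140:230,150:280];s=cv2.imread("pics/n_side3.png")[190:320,140:330]
a=cv2.resize(t,(0,0),fx=4,fy=4,interpolation=cv2.INTER_CUBIC);cv2.imwrite("pics/t3.png",a)
cv2.imwrite("pics/s3.png",cv2.resize(s,(0,0),fx=4,fy=4,interpolation=cv2.INTER_CUBIC))
E
```

```text
{'t0': 9.7833, 'cmd': 0.305, 'z': 0.2, 'v': 0.2, 't': 10.5417}
{'t': 10.5417, 'arm': 0.3039, 'bar': 0.1504}
{'t': 11.8667, 'arm': 0.4596, 'bar': 0.1506}
{'t': 12.4167, 'arm': 0.4607, 'bar': 0.1506}
```

View pics/t3.png

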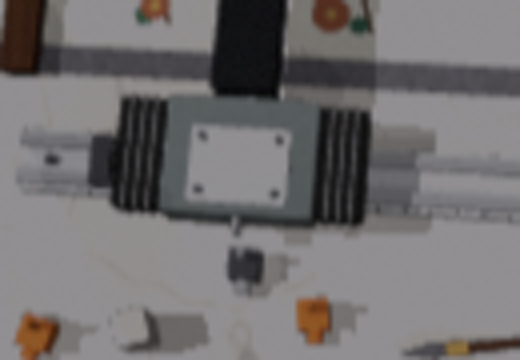

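View pics/s3.png

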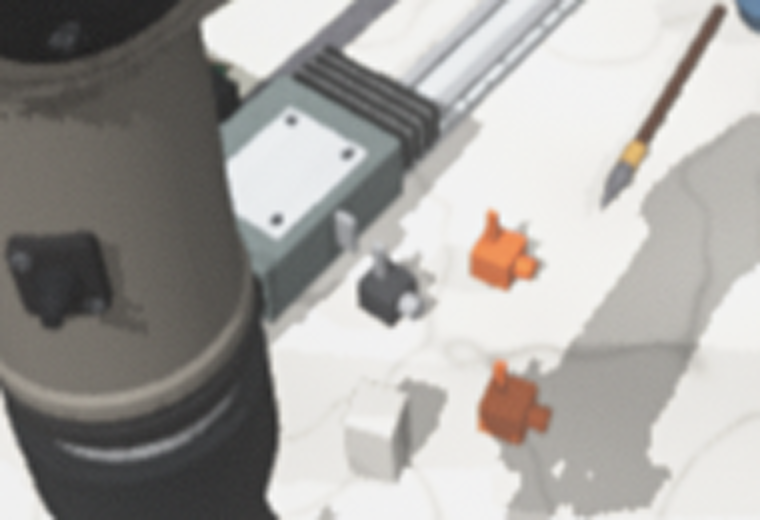

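```bash
python3 - <<'E'
from h import *
T=lambda u,v:np.array([150+(u+.5)/4-.5,140+(v+.5)/4-.5])
S=lambda u,v:np.array([140+(u+.5)/4-.5,190+(v+.5)/4-.5])
R=lambda P:(np.cos(RT)*(P[1]-RY)-np.sin(RT)*(P[0]-RX),np.cos(RT)*(P[0]-RX)+np.sin(RT)*(P[1]-RY))
for nm,a,b in(("pointer",T(237,226),S(346,228)),("blade",T(243,252),S(380,261)),("block",T(245,268),S(387,293))):
    P,e=tri(a,b);print(nm,np.round(R(P),4),P[2].round(4),round(e,2))
for z in(.05,.06,.07):print("ptr plane",z,np.round(R(plane("top",T(237,226),z)),4),"blade",np.round(R(plane("top",T(243,252),z)),4))
print("block plane .028",np.round(R(plane("top",T(245,268),.028)),4))
E
python3 - <<'E'
import cv2,numpy as np
im=cv2.imread("pics/n_top3.png").max(2)
print(im[194:214,203:219])
a=cv2.imread("pics/n_side3.png").max(2);print(a[240:272,220:248])
E
```

```text
pointer [ 0.1524 -0.0579] 0.0656 0.28
blade [ 0.147  -0.0796] 0.0423 0.25
block [ 0.149  -0.0875] 0.015 0.48
ptr plane 0.05 [ 0.1542 -0.0561] blade [ 0.1464 -0.0799]
ptr plane 0.06 [ 0.1527 -0.0579] blade [ 0.145  -0.0816]
ptr plane 0.07 [ 0.1513 -0.0597] blade [ 0.1437 -0.0832]
block plane .028 [ 0.1463 -0.0913]
[[ 50  48  45  42  55  98  79  49  46  48  51  53  55  56  61  64]
 [ 73  70  63  61  66 116  83  51  48  49  51  48  49  48  48  48]
 [121 120 117 115  99 117  80  73  89  98  98  88  85  86  85  74]
 [143 143 142 142 129 110  81 106 128 133 133 128 127 128 127 121]
 [145 145 145 144 140 108  86 122 142 144 144 143 144 144 144 142]
 [145 145 146 146 144 130 122 136 144 145 145 145 145 145 145 145]
 [145 145 145 146 143 142 141 143 144 143 144 144 145 145 145 145]
 [145 145 145 143 126 119 128 130 123 122 130 132 142 144 145 145]
 [145 145 145 141  99  82 108 109  84  81  94  99 120 142 144 144]
 [145 145 145 140  85  65  95  89  56  49  54  56  78 129 134 133]
 [145 145 145 138  77  58  74  67  48  40  39  40  53 118 123 122]
 [145 146 144 127  70  54  58  56  49  47  47  4
[... 3600 characters left out ...]
237 238 239 239 239 239 239 240 236 188 121  85  81  82  82  85  86  88
   88 134 196 213 215 205 167 140 158 171]
 [238 239 238 238 239 239 239 240 238 226 189 135  93  82  84  84  84  84
   86 124 175 201 200 179 147 138 163 187]
 [239 238 238 238 238 238 239 239 239 238 233 209 155 113  91  83  84  83
   78  96 145 188 183 151 136 153 187 215]
 [240 240 239 238 238 238 238 238 239 239 240 237 220 190 146 106  85  80
   78 106 171 212 193 163 171 195 221 230]
 [241 241 240 238 238 238 239 238 238 239 239 239 238 233 214 168 118  87
  101 171 223 236 230 218 228 233 234 230]
 [241 241 241 241 240 239 239 239 239 239 239 239 240 240 238 225 188 149
  166 224 241 242 241 239 241 240 235 230]]
```

```bash
python3 - <<'E'
from h import *
R=lambda P:np.round((np.cos(RT)*(P[1]-RY)-np.sin(RT)*(P[0]-RX),np.cos(RT)*(P[0]-RX)+np.sin(RT)*(P[1]-RY),P[2]),4)
for nm,a,b in(("ptr top",(208.4,196.5),(225.8,243.5)),("ptr mid",(208.5,197),(226,247)),("index blade top",(209.5,202),(234.7,253)),("blade mid",(209.7,203),(235,256))):
    P,e=tri(np.array(a),np.array(b));print(nm,R(P),round(e,2))
for z in(.03,):print("block top",R([*plane("top",(210.5,206.5),z),z]))
# what the top view should show for a pointer/blade level with index s
for s in(.145,.147,.149,.151,.153):
    f=lambda x,z:proj("top",[RX+np.cos(RT)*x-np.sin(RT)*s,RY+np.sin(RT)*x+np.cos(RT)*s,z]).round(2)
    g=lambda x,z:proj("side",[RX+np.cos(RT)*x-np.sin(RT)*s,RY+np.sin(RT)*x+np.cos(RT)*s,z]).round(2)
    print(s,"ptr top/side",f(-.062,.07),g(-.062,.07),"blade60",f(-.09,.06),g(-.09,.06),"block30",f(-.09,.03),g(-.09,.03))
# plate centre vs s from screws in t3 crop
q=lambda u,v:np.array([150+(u+.5)/4-.5,140+(v+.5)/4-.5])
print("plate",R([*plane("top",q(237.5,165),.089),.089]))
t0=lambda u,v:np.array([225+u/2.5,240+v/2.5])/1.5-0.17
print("plate start",R([*plane("top",t0(517.5,97),.089),.089]))
E
```

```text
ptr top [ 0.153  -0.06    0.0801] 0.87
ptr mid [ 0.1541 -0.06    0.067 ] 0.68
index blade top [ 0.1483 -0.0805  0.0527] 0.63
blade mid [ 0.1491 -0.0819  0.0416] 0.49
block top [ 0.1474 -0.0912  0.03  ]
0.145 ptr top/side [210.53 196.85] [229.26 244.57] blade60 [210.18 204.91] [237.71 252.05] block30 [211.18 206.23] [238.16 259.07]
0.147 ptr top/side [209.99 196.82] [228.77 245.05] blade60 [209.63 204.87] [237.23 252.55] block30 [210.65 206.2 ] [237.69 259.56]
0.149 ptr top/side [209.44 196.78] [228.28 245.54] blade60 [209.08 204.84] [236.75 253.04] block30 [210.11 206.16] [237.22 260.05]
0.151 ptr top/side [208.89 196.75] [227.78 246.02] blade60 [208.54 204.8 ] [236.26 253.54] block30 [209.58 206.13] [236.74 260.54]
0.153 ptr top/side [208.34 196.71] [227.29 246.5 ] blade60 [207.99 204.77] [235.77 254.03] block30 [209.04 206.09] [236.27 261.04]
plate [ 0.1532 -0.0074  0.089 ]
plate start [-0.1317 -0.0068  0.089 ]
```

The carriage is at rest and level to within millimetres. The pointer is at crop (237,226) and the index block at (245,266), which puts the pointer about 5 mm past the mark. There is plenty of time, so I'll nudge it back gently on the front bumper.

```bash
python3 - <<'E'
from h import *
robot.move_to(rw(.30,.14),ORI)
step(.30,.078,.3); look()
b0=bar(vision.grab_frame("top"));s=.287;step(s,.078,.12)
while s>.2765:
    look(); b=bar(vision.grab_frame("top"))
    if b<b0-.0003: break
    s-=.0012; step(s,.078,.05)
for _ in range(3): look()
E
```

```text
{'t0': 13.9333, 'cmd': 0.3, 'z': 0.078, 'v': 0.3, 't': 14.2917}
{'t': 14.2917, 'arm': 0.3009, 'bar': 0.1506}
{'t0': 14.3917, 'cmd': 0.287, 'z': 0.078, 'v': 0.12, 't': 14.65}
{'t': 14.65, 'arm': 0.2866, 'bar': 0.1506}
{'t0': 14.75, 'cmd': 0.2858, 'z': 0.078, 'v': 0.05, 't': 15.0}
{'t': 15.0, 'arm': 0.286, 'bar': 0.1506}
{'t0': 15.1, 'cmd': 0.2846, 'z': 0.078, 'v': 0.05, 't': 15.35}
{'t': 15.35, 'arm': 0.2844, 'bar': 0.1506}
{'t0': 15.45, 'cmd': 0.2834, 'z': 0.078, 'v': 0.05, 't': 15.7}
{'t': 15.7, 'arm': 0.2832, 'bar': 0.1506}
{'t0': 15.8, 'cmd': 0.2822, 'z': 0.078, 'v': 0.05, 't': 16.05}
{'t': 16.05, 'arm': 0.282, 'bar': 0.1506}
{'t0': 16.15, 'cmd': 0.281, 'z': 0.078, 'v': 0.05, 't': 16.4}
{'t': 16.4, 'arm': 0.2809, 'bar': 0.1506}
{'t0': 16.5, 'cmd': 0.2798, 'z': 0.078, 'v': 0.05, 't': 16.75}
{'t': 16.75, 'arm': 0.2796, 'bar': 0.1506}
{'t0': 16.85, 'cmd': 0.2786, 'z': 0.078, 'v': 0.05, 't': 17.1}
{'t': 17.1, 'arm': 0.2784, 'bar': 0.1506}
{'t0': 17.2, 'cmd': 0.2774, 'z': 0.078, 'v': 0.05, 't': 17.45}
{'t': 17.45, 'arm': 0.2773, 'bar': 0.1502}
{'t': 17.55, 'arm': 0.2774, 'bar': 0.15}
{'t': 17.6, 'arm': 0.2774, 'bar': 0.1499}
{'t': 17.65, 'arm': 0.2774, 'bar': 0.1498}
```

```bash
python3 - <<'E'
from h import *
step(.2770,.078,.05); look(); robot.pause(.25); look(); robot.pause(.25); look(); robot.pause(.25); look()
E
```

```text
{'t0': 17.7, 'cmd': 0.277, 'z': 0.078, 'v': 0.05, 't': 17.95}
{'t': 17.95, 'arm': 0.2769, 'bar': 0.149}
{'t': 18.25, 'arm': 0.277, 'bar': 0.1483}
{'t': 18.55, 'arm': 0.277, 'bar': 0.1478}
{'t': 18.85, 'arm': 0.277, 'bar': 0.1476}
```

```bash
python3 - <<'E'
from h import *
look(); step(.2757,.078,.05); look(); step(.2743,.078,.05); look(); robot.pause(.4); look(); robot.pause(.4); look()
E
```

```text
{'t': 18.9, 'arm': 0.277, 'bar': 0.1476}
{'t0': 18.95, 'cmd': 0.2757, 'z': 0.078, 'v': 0.05, 't': 19.2}
{'t': 19.2, 'arm': 0.2755, 'bar': 0.1476}
{'t0': 19.25, 'cmd': 0.2743, 'z': 0.078, 'v': 0.05, 't': 19.5}
{'t': 19.5, 'arm': 0.2741, 'bar': 0.1472}
{'t': 19.95, 'arm': 0.2743, 'bar': 0.1459}
{'t': 20.4, 'arm': 0.2743, 'bar': 0.1451}
```

```bash
python3 - <<'E'
from h import *
step(.30,.078,.2); step(.30,.2,.3); look()
robot.move_to([.25,.5,.32],ORI); look()
for n in("top","side"): cv2.imwrite(f"pics/n_{n}4.png",vision.grab_frame(n)[:,:,::-1])
a=cv2.imread("pics/n_top4.png")[150:225,150:270];b=cv2.imread("pics/n_side4.png")[225:275,190:270]
a=cv2.resize(a,(480,300),interpolation=cv2.INTER_CUBIC);b=cv2.resize(b,(480,300),interpolation=cv2.INTER_CUBIC)
cv2.imwrite("pics/v4.png",np.vstack([a,b]))
print(cv2.imread("pics/n_top4.png").max(2)[194:206,203:219])
E
```

```text
{'t0': 20.45, 'cmd': 0.3, 'z': 0.078, 'v': 0.2, 't': 20.725}
{'t0': 20.725, 'cmd': 0.3, 'z': 0.2, 'v': 0.3, 't': 21.2833}
{'t': 21.2833, 'arm': 0.2992, 'bar': 0.1446}
{'t': 22.6167, 'arm': 0.4596, 'bar': 0.1446}
[[ 49  48  45  46  46  45  62  97  65  48  51  54  55  57  61  64]
 [ 74  70  64  62  57  56  80 115  68  49  49  48  49  47  48  46]
 [122 120 118 115  97  95 102 117  69  86  97  87  87  86  85  76]
 [143 144 143 142 131 128 118 107  75 124 132 128 128 127 127 121]
 [145 146 145 145 144 143 132  98  84 139 144 143 143 143 143 142]
 [145 145 145 145 145 145 142 125 122 143 145 145 145 145 146 146]
 [145 145 145 145 144 143 144 142 141 143 144 144 145 145 145 145]
 [145 145 145 143 126 119 128 130 122 122 130 133 142 144 146 146]
 [145 146 145 141  99  81 109 110  85  81  95 100 119 142 144 144]
 [145 145 145 140  86  65  95  90  58  50  53  57  78 129 133 133]
 [145 145 145 139  78  58  75  66  46  41  39  40  54 118 122 122]
 [145 145 144 128  72  56  58  56  50  47  47  44  55 116 121 121]]
```

View pics/v4.png

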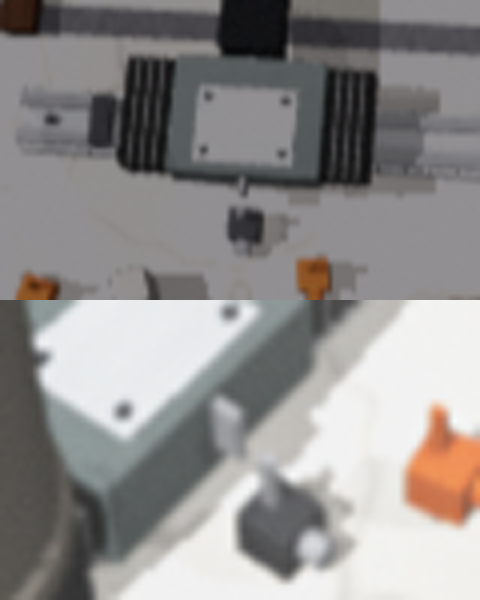

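In the last view the pointer tip, at crop (243,185), lines up with the index blade, at (245,210), to within about 1 mm. The carriage is at rest. I'll let it stand, then hand in.

```bash
python3 - <<'E'
from h import *
robot.pause(3.5); look(); print(workorder.close_job())
E
```

```text
{'t': 26.2667, 'arm': 0.4607, 'bar': 0.1446}
the job is handed in; nothing more can be done
None
```

The job is handed in: the carriage passed the 10 cm gate at about 6.7 cm/s (camera estimate) and was braked to rest about 5 mm past the mark, then nudged back on its front bumper; it stood untouched for about 5 s within about 1 mm of the index.

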